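# Lock the platform mixer with its blade key

## Robot

A 6-joint arm with a two-finger parallel gripper is mounted at the origin on the work surface. World frame = base frame: x ahead of the robot, y to its left, z up, the work surface at z = 0. Lengths are in mm, angles in rad, forces in N, time in s.
With the tool pointing down it reaches from about 350 to 875 mm from the base axis. Payload 4.2 kg.
Tool frame: the origin (TCP) lies on the centre line of the jaws, within the pads' length; the fingertips stand 22 mm ahead of it and the grasp point (between the pads) lies 3 mm ahead of it (arm.nose_length is the distance from the TCP to the fingertips, in mm); z points along the fingers, x is the direction in which the jaws open and shut, and the axes are right-handed (so a half turn about z gives the same grasp; the last joint's range is limited). The gripper opens to 85 mm and grips with 20 to 120 N. Pads are 22 mm wide; open, the fingers measure 114 mm over their backs; the gripper's body (76 mm by 85 mm) begins 54 mm behind the grasp point. The pads swing forward as they close: fully open they stand 13 mm farther back than shut.
Start: joints at [-0.931, 0.385, 0.008, 0, -1.194, -0.259], TCP at [232.303, -580.202, 253.312] pointing down, gripper open.
Joint ranges: [-3.14, 3.14], [-1.21, 2.06], [-1.07, 1.41], [-3.16, 2.05], [-2.99, -0.16], [-3.1, 3.1]. Speed limits (rad/s): [2.79, 2.79, 3.14, 3.14, 3.14, 3.14].

## Interface

Orientations are given as a unit quaternion [x, y, z, w].
In Python, from bench import telemetry, get_image, workorder, nets, arm gives the robot as it stands.
- The arm moves only by the tool apply_moves, never from a script. Its argument "steps" is a list of rows, each an object with "hand": the opening, from 0 (shut) to 1 (fully open); "xyz": the shift along the tool's x, y, z in cm, a list of three; "delta_rot": the turn, a rotation vector about the tool's x, y, z in rad, a list of three. In form: [{"hand": hand, "xyz": [x, y, z], "delta_rot": [wx, wy, wz]}, ...]. A call has 1 to 12 rows; each row is the pose to reach, as a shift and turn from the pose commanded when the call began, along the tool's axes at that moment; what a row does not reach only later rows make up. A row lasts 1/12 s, in which the tool goes at most 41.7 mm and 7.16 degrees, less where a joint would pass 70% of its speed; a pose out of reach is approached as far as the arm can. A call with a gripper value outside its range is refused whole. The fingers move at their own pace and stop on an object; the grip force is fixed at half the most. Time passes only in rows, so rows that repeat a pose let the fingers close. It gives the time, the measured TCP pose, the force and the opening at its end, in the units of the state.
- telemetry.read_state(): the state, without advancing time (a new reading comes with each control period).
- get_image(name): name is "scene" or "side" or "wrist"; returns a dict with "frame" (400x640x3 uint8, blue, green, red), "fx", "fy", "cx", "cy" (pixels), "origin" and "orientation" of the camera in the world. Camera axes: x right, y down, z forward; pixel columns grow to the right and rows downward; lengths in mm; the calibration is good to about 2 mm. A picture is of the moment at which its call begins. There is no depth.
- workorder.job_done(): hands the job in, once; it reports no verdict.
Trained networks look in a picture, given as the dict that the camera call returned (one of the last four; its "shot" number tells which), for a name from the list of things; names that differ only in an ending like _2 or _b are one class to them, and where a whole thing is asked for, a point or a joint stands for the part that bears it (a point fixed in the world has none). Each returns a list of dicts, best first, with "confidence" (0 to 1); they miss things now and then, are a little off and sometimes report something else, mostly with a low value. They report only what shows in the picture. A call takes as long as a camera call.
- nets.recognise(picture, label): "xyz" ([x, y, z] in mm, in world coordinates, good to about 4 mm: the middle of the surface that is visible of it).
- nets.outline_of(picture, label): "pixels" (400x640 bool, what is visible of it).
- nets.pinpoint(picture, label): "xyz" ([x, y, z] in mm, in world coordinates, good to about 4 mm: a listed point, or the origin of a listed thing).
The state is a dict: "clock": time; "joints": joint angles; "joint_vel": joint speeds; "joint_efforts": joint torques, N m; "position": TCP position; "ee_rot": TCP orientation; "contact_force": force on the tool from outside, world axes, zero at the start; "wrist_torque": the same for the moment, N m; "gripper_width": finger opening in mm.
Only numpy, scipy, OpenCV 4.12 (cv2) and the standard library are available. Lean on these libraries where they do the work, as an engineer would, in place of code of your own. Each camera call takes 0.05 s, during which the arm holds its last target.

## Task

Secure the bench mixer before it is carried away: take the blue-handled blade key out of its stand, lower it down the round well in the middle of the mixer until its blade sits fully home in the slot of the lock screw, and turn the screw clockwise (seen from above) as far as it goes. Leave the key standing in the screw, let go of it, and leave the yellow-handled key alone in its stand.

Things in the scene. Friction and masses are not known exactly. Their poses are not given: they have to be found in the camera images.
- blade_key: The right key, T-shaped, 110 mm tall, 0.14-0.28 kg, upright in a stand. Blue crossbar 80x16x22 mm, centred 99 mm above the foot; 14 mm shaft; 44 mm round collar 36-54 mm above the foot; flat steel blade 30x8 mm, tip 26x5. Origin: centre of the foot; z up the shaft, x along both crossbar and blade. Foot 6 mm above the table, in a slotted stand 38 mm high: lift 40 mm straight up to free it.
- square_key: The wrong key, not to be moved: same height, the same crossbar but yellow, no collar, a square dark tip. Its grey stand, like the blue key's, is 85x70 mm at the foot and 38 mm high; which of the two keys stands nearer the robot varies. Origin: centre of its foot, 6 mm above the table; z up, x along the crossbar.
- lock_slot (a point): Centre of the slot's floor in the brass lock screw, down the 52 mm round well (mouth flared to 66) amid the cream mixer (220x200 mm, top 90 mm above table, 54 mm above this point). Turns with the screw: x along the slot, z up. Slot 14 mm wide between round-topped lugs 13.5 mm high; blade play 12 deg each way. Key home: foot here, collar top level with rim. Jars 110 mm off rise 34 mm over the top.
- lock (a joint): Turn of the lock screw in rad: 0 unlocked, grows clockwise seen from above, hard stop at 1.2 (locked). Starts between 0 and 0.3. Smooth, about 0.08 N m of friction, stays where it is left. Because of the blade's play the key turns up to 0.4 rad in the slot before the screw follows.

How it is judged:
By the outcome, as a careful person would: the job done as asked, in the order asked, and still so for the second after the job is handed in, with the robot touching nothing.
It also fails if it takes over 45 s, if anything falls off the work surface, if the arm or the gripper's body presses on something with over 40 N, if the wrist force passes 120 N, or if a joint passes its speed limit or range.

## Working session

There is one attempt and no reset: what is moved stays moved. The work goes in short steps, Python scripts to look and compute and a tool call to move; the robot and the scene stay as the last step left them, time stands still between calls to the robot, and variables do not carry over. Pictures are saved under pics/ and viewed, and the job is handed in when it is done.

Besides the shell and the picture viewer there is one more tool, called after ">>>" as name(argument=value, ...) on one line, values as JSON. apply_moves: Moves the arm, as the interface text tells. Its arguments: {"type":"object","properties":{"steps":{"type":"array"}},"required":["steps"]}

```bash
mkdir -p pics; ls; python3 - <<'E'
from bench import telemetry, get_image, workorder, nets, arm
import cv2,numpy as np
print({k:np.round(v,3) for k,v in telemetry.read_state().items()})
print([a for a in dir(arm) if a[0]!='_'])
for n in("scene","side"):
    p=get_image(n); cv2.imwrite(f"pics/{n}0.png",p["frame"]); print(n,p["origin"],p["orientation"],p["fx"])
    for l in("blade_key","square_key","lock_slot"):
        for f in(nets.recognise,nets.pinpoint):
            print(l,f.__name__,[(np.round(d["xyz"],1),round(d["confidence"],2)) for d in f(p,l)])
E
```

```text
pics
{'clock': np.float64(0.0), 'joints': array([-9.310e-01,  3.860e-01,  7.000e-03, -1.000e-03, -1.194e+00,
       -2.590e-01]), 'joint_vel': array([ 0.   , -0.   , -0.001, -0.   , -0.   , -0.001]), 'joint_efforts': array([-0.0000e+00, -3.9229e+01,  1.8840e+01,  4.1860e+00, -5.0000e-03,
        0.0000e+00]), 'position': array([ 232.137, -579.702,  252.206]), 'ee_rot': array([ 0.561,  0.828,  0.001, -0.001]), 'contact_force': array([-0.233, -0.566, -1.266]), 'wrist_torque': array([-0.012,  0.052,  0.012]), 'gripper_width': np.float64(85.623)}
['IKError', 'nose_length']
scene [1091.59663869 -358.47045585  745.0552354 ] [ 0.79731379  0.47328566 -0.18909501 -0.32331791] 473.70847893720725
blade_key call [(array([ 652.9, -233. ,  102.9]), 0.65)]
blade_key call [(array([ 646.3, -233.7,    4.1]), 0.74)]
square_key call [(array([ 484.1, -202.8,  115.3]), 0.85)]
square_key call [(array([ 478.4, -199. ,    4.3]), 0.83)]
lock_slot call []
lock_slot call []
side [480.63967126 490.12611493 703.77499032] [-0.04554722  0.93609351 -0.34802937  0.02302071] 411.4298541357209
blade_key call [(array([ 646.6, -226.2,  100.5]), 0.74)]
blade_key call [(array([ 644. , -227. ,    7.7]), 0.62)]
square_key call [(array([ 476.5, -191.3,  109.2]), 0.8)]
square_key call [(array([ 475.5, -200.8,    6.6]), 0.8)]
lock_slot call [(array([536.5,  79. ,  48.7]), 0.72)]
lock_slot call [(array([532.3,  88.4,  35.4]), 0.5)]
```

View pics/scene0.png

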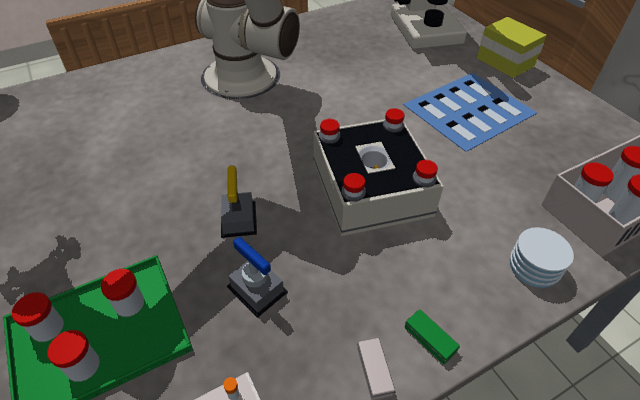

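View pics/side0.png

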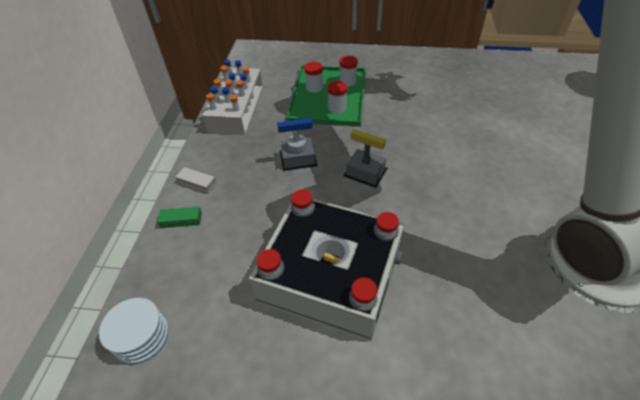

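```bash
cat > h.py <<'E'
from bench import telemetry, get_image, workorder, nets, arm
import cv2,numpy as np
from scipy.spatial.transform import Rotation as R
def ray(p,uv):
    uv=np.atleast_2d(uv).astype(float)
    d=np.c_[(uv[:,0]-p["cx"])/p["fx"],(uv[:,1]-p["cy"])/p["fy"],np.ones(len(uv))]
    return R.from_quat(p["orientation"]).apply(d)
def toz(p,uv,z):
    d=ray(p,uv);o=np.array(p["origin"]); return o+d*((z-o[2])/d[:,2])[:,None]
def proj(p,X):
    c=R.from_quat(p["orientation"]).inv().apply(np.atleast_2d(X)-p["origin"])
    return np.c_[c[:,0]/c[:,2]*p["fx"]+p["cx"],c[:,1]/c[:,2]*p["fy"]+p["cy"]]
def hsvmask(p,lo,hi):
    return cv2.inRange(cv2.cvtColor(p["frame"],cv2.COLOR_BGR2HSV),lo,hi)>0
def barfit(p,label,lo,hi,z0=6):
    """crossbar axis from colour mask, fit of a projected 80x16x22 box"""
    m=hsvmask(p,lo,hi)
    n,L,S,C=cv2.connectedComponentsWithStats(m.astype(np.uint8))
    return m,L,S,C
from scipy.optimize import minimize
def fitbox(ps,ms,x0,zc):
    """fit (x,y,yaw) of box centred at height zc to masks by silhouette IoU, over several pictures"""
    c=np.array([[a*40,b*8,e*11] for a in(-1,1) for b in(-1,1) for e in(-1,1)])
    def cost(v):
        t=0
        for p,m in zip(ps,ms):
            X=R.from_euler('z',v[2]*.01).apply(c)+[v[0],v[1],zc]
            h=cv2.convexHull((proj(p,X)*16).astype(np.float32)).reshape(-1,2)
            im=np.zeros((400*4,640*4),np.uint8)
            cv2.fillConvexPoly(im,np.round(h*4/16*16+24).astype(np.int32),1,shift=4)
            s=cv2.resize(im.astype(np.float32),(640,400),interpolation=cv2.INTER_AREA)
            t+=np.abs(s-m).sum()
        return t
    best=None
    r=minimize(cost,x0,method='Nelder-Mead',options=dict(initial_simplex=np.array([x0]+[np.array(x0)+d for d in([8,0,0],[0,8,0],[0,0,15])])))
    return r.x,r.fun
def rel(cmd_xyz,cmd_yaw,xyz,yaw):
    """shift (cm, tool axes) for a tool pointing down, yaw = direction of tool x"""
    d=np.array(xyz)-cmd_xyz; c,s=np.cos(cmd_yaw),np.sin(cmd_yaw)
    return np.round([(d[0]*c+d[1]*s)/10,(d[0]*s-d[1]*c)/10,-d[2]/10],2), round(-(yaw-cmd_yaw),3)
E
python3 - <<'E'
from h import *
ps=[get_image(n) for n in("scene","side")]
ms=[]
for p in ps:
    m=hsvmask(p,(105,120,50),(130,255,255))
    o=nets.outline_of(p,"blade_key")[0]["pixels"]
    o=cv2.dilate(o.astype(np.uint8),np.ones((7,7)))>0
    mm=(m&o); ms.append(mm.astype(np.float32)); print(mm.sum(),np.argwhere(mm).mean(0))
for y0 in(0,50,100,150,200,250):
    for sel in([0,1],):
        print(y0,fitbox([ps[i] for i in sel],[ms[i] for i in sel],[646,-229,y0],105))
for i in(0,1): print(i,fitbox([ps[i]],[ms[i]],[646,-229,20],105))
st=telemetry.read_state(); print(R.from_quat(st["ee_rot"]).as_matrix().round(3))
w=get_image("wrist"); print(w["origin"],R.from_quat(w["orientation"]).as_matrix().round(3),w["fx"],st["position"])
E
```

```text
563 [255.28063943 251.51332149]
325 [124.64615385 294.86769231]
0 (array([ 644.69735502, -234.35189221,   25.3756612 ]), np.float64(225.0))
50 (array([ 644.77324916, -234.15897219,   23.82417411]), np.float64(226.3125))
100 (array([ 645.38471918, -234.33423725,   23.77623704]), np.float64(226.25))
150 (array([ 645.15609699, -233.97463115,   24.65182663]), np.float64(227.0625))
200 (array([ 644.13992214, -234.29535084,  337.97382744]), np.float64(227.1875))
250 (array([ 644.48462821, -234.14180567,  338.8781973 ]), np.float64(226.5))
0 (array([ 644.57724726, -234.02795547,   24.32741133]), np.float64(111.25))
1 (array([ 646.72509373, -239.60654856,   27.40758869]), np.float64(113.6875))
[[-0.372  0.928  0.   ]
 [ 0.928  0.372 -0.   ]
 [-0.    -0.    -1.   ]]
[ 167.26713748 -605.74051425  374.07715359] [[-0.37   0.893  0.257]
 [ 0.929  0.356  0.102]
 [-0.     0.277 -0.961]] 293.2292942961741 [ 232.30066162 -580.21047587  253.35407399]
```

```bash
python3 - <<'E'
from h import *
print(rel([232.303,-580.202,253.312],1.9513,[597,111,200],1.9513))
E
```

```text
(array([50.63, 59.53,  5.33]), -0.0)
```

>>> apply_moves(steps=[{"hand":1,"xyz":[25.3,29.8,0],"delta_rot":[0,0,0]},{"hand":1,"xyz":[25.3,29.8,0],"delta_rot":[0,0,0]},{"hand":1,"xyz":[25.3,29.8,0],"delta_rot":[0,0,0]},{"hand":1,"xyz":[25.3,29.8,0],"delta_rot":[0,0,0]},{"hand":1,"xyz":[25.3,29.8,0],"delta_rot":[0,0,0]},{"hand":1,"xyz":[50.6,59.5,0],"delta_rot":[0,0,0]},{"hand":1,"xyz":[50.6,59.5,0],"delta_rot":[0,0,0]},{"hand":1,"xyz":[50.6,59.5,0],"delta_rot":[0,0,0]},{"hand":1,"xyz":[50.6,59.5,0],"delta_rot":[0,0,0]},{"hand":1,"xyz":[50.6,59.5,0],"delta_rot":[0,0,0]},{"hand":1,"xyz":[50.6,59.5,0],"delta_rot":[0,0,0]},{"hand":1,"xyz":[50.6,59.5,0],"delta_rot":[0,0,0]}])

```text
clock: 1.95
position: [466.1, -135.9, 253.8]
ee_rot: [0.56, 0.828, 0.0, 0.001]
contact_force: [0.8, -0.3, 0.1]
gripper_width: 85.3
```

```bash
python3 - <<'E'
from h import *
s=telemetry.read_state();print(s["position"],s["joint_vel"],s["clock"])
print(rel(s["position"],1.9513,[597,111,200],1.9513))
E
```

```text
[ 466.14897813 -135.94848071  253.84029226] [ 0.96336532  0.15130537  0.18239211  0.00416603 -0.0240887  -0.95321436] 1.95
(array([18.07, 21.32,  5.38]), -0.0)
```

>>> apply_moves(steps=[{"hand":1,"xyz":[16,19,5.3],"delta_rot":[0,0,0]},{"hand":1,"xyz":[16,19,5.3],"delta_rot":[0,0,0]},{"hand":1,"xyz":[16,19,5.3],"delta_rot":[0,0,0]},{"hand":1,"xyz":[16,19,5.3],"delta_rot":[0,0,0]},{"hand":1,"xyz":[16,19,5.3],"delta_rot":[0,0,0]},{"hand":1,"xyz":[16,19,5.3],"delta_rot":[0,0,0]},{"hand":1,"xyz":[16,19,5.3],"delta_rot":[0,0,0]},{"hand":1,"xyz":[16,19,5.3],"delta_rot":[0,0,0]},{"hand":1,"xyz":[16,19,5.3],"delta_rot":[0,0,0]},{"hand":1,"xyz":[16,19,5.3],"delta_rot":[0,0,0]}])

```text
clock: 2.78
position: [582.1, 80.3, 200.7]
ee_rot: [0.561, 0.828, 0.0, 0.0]
contact_force: [-0.4, 0.7, 0.7]
gripper_width: 85.3
```

```bash
python3 - <<'E'
from h import *
p=get_image("wrist"); cv2.imwrite("pics/w1.png",p["frame"]); np.save("pics/w1.npy",p["frame"])
s=telemetry.read_state();print(s["position"],s["ee_rot"],s["joints"],s["clock"])
print(p["origin"],p["orientation"],p["fx"],p["cx"],p["cy"])
for l in("lock_slot",):
    for f in(nets.recognise,nets.pinpoint):
        print([(np.round(d["xyz"],1),round(d["confidence"],2)) for d in f(p,l)])
cv2.imwrite("pics/w1c.png",cv2.resize(p["frame"][150:400,170:470],None,fx=2.4,fy=2.4,interpolation=cv2.INTER_CUBIC))
E
```

```text
[582.14220807  80.02733163 200.97784703] [5.61045081e-01 8.27785190e-01 2.34833268e-04 1.99760575e-04] [ 4.12071039e-01  3.63101696e-01 -1.63523281e-01  1.00830445e-04
 -1.04356093e+00 -1.60341734e+00] 2.8333
[517.0293139   54.76815475 321.47871913] [0.55591167 0.81941809 0.11548269 0.07861272] 293.2292942961741 319.2859909651842 196.29578065320777
[(array([532.6,  84.3,  34.5]), 0.67)]
[(array([533.8,  87.3,  33.9]), 0.63)]
```

View pics/w1c.png

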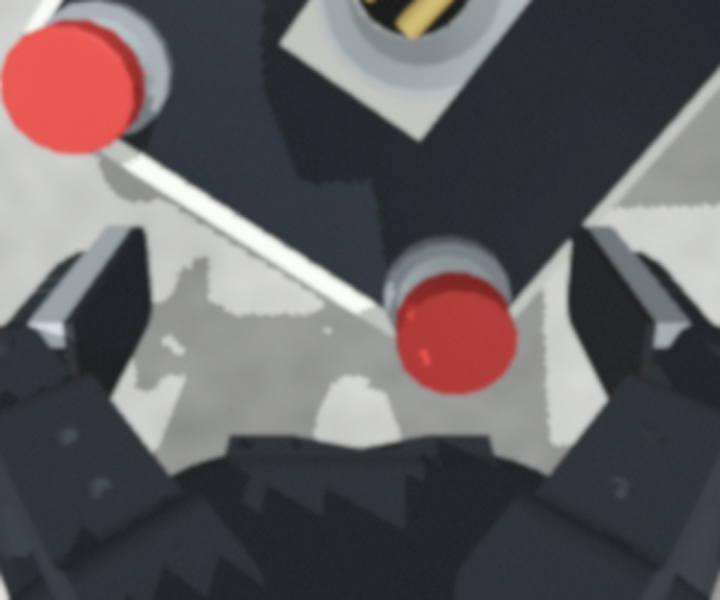

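```bash
python3 - <<'E'
import cv2,numpy as np
f=np.load("pics/w1.npy"); cv2.imwrite("pics/w1d.png",cv2.resize(f[90:215,275:415],None,fx=4.5,fy=4.5,interpolation=cv2.INTER_CUBIC))
E
```

```text
(no output)
```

View pics/w1d.png

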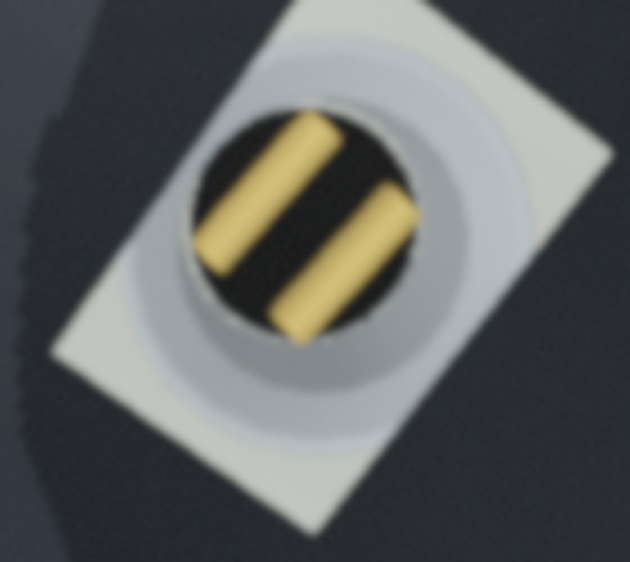

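```bash
python3 - <<'E'
from h import *
f=np.load("pics/w1.npy")
p=dict(frame=f,origin=np.array([517.0293139,54.76815475,321.47871913]),orientation=[0.55591167,0.81941809,0.11548269,0.07861272],fx=293.2292942961741,fy=293.2292942961741,cx=319.2859909651842,cy=196.29578065320777)
m=hsvmask(p,(15,90,90),(35,255,255)); m[:90]=0;m[215:]=0;m[:,:275]=0;m[:,415:]=0
n,L,S,C=cv2.connectedComponentsWithStats(m.astype(np.uint8)); cs=[]
for i in range(1,n):
    if S[i,4]<50: continue
    uv=np.argwhere(L==i)[:,::-1]
    X=toz(p,uv,48)[:,:2]; c=X.mean(0); w,v=np.linalg.eigh(np.cov((X-c).T)); d=v[:,1]
    print(S[i],c,np.arctan2(d[1],d[0])%np.pi, np.sqrt(12*w)); cs.append(c)
cs=np.array(cs); print("mid",cs.mean(0),"sep",np.linalg.norm(cs[0]-cs[1]), "perp",np.arctan2(*(cs[1]-cs[0])[::-1]))
# outer circle of disc floor (dark+gold): edge; white plate corners at z=90
uv=np.array([[51,350],[315,535],[612,153]])/4.5+[275,90]-0.39
print(toz(p,uv,90))
E
```

```text
[318 115  33  36 491] [528.65678309  73.2598254 ] 2.8007161644016807 [10.79189871 36.63538927]
[335 131  32  35 488] [536.26247956  94.10689598] 2.7971939805728043 [11.42597294 35.84212032]
mid [532.45963133  83.68336069] sep 22.191146215195943 perp 1.220968966153989
[[566.5080136   45.67308575  90.        ]
 [581.01795487 102.76754574  90.        ]
 [499.22501539 122.9265091   90.        ]]
```

```bash
python3 - <<'E'
from h import *
s=telemetry.read_state()
print(rel(s["position"],1.9513,[645,-234,230],4.957))
E
```

```text
(array([-31.48,  -5.83,  -2.89]), -3.006)
```

>>> apply_moves(steps=[{"hand":1,"xyz":[-2.6,-0.5,-2.9],"delta_rot":[0,0,-0.12]},{"hand":1,"xyz":[-5.2,-1.0,-2.9],"delta_rot":[0,0,-0.24]},{"hand":1,"xyz":[-7.8,-1.5,-2.9],"delta_rot":[0,0,-0.36]},{"hand":1,"xyz":[-10.4,-1.9,-2.9],"delta_rot":[0,0,-0.48]},{"hand":1,"xyz":[-13,-2.4,-2.9],"delta_rot":[0,0,-0.6]},{"hand":1,"xyz":[-15.7,-2.9,-2.9],"delta_rot":[0,0,-0.72]},{"hand":1,"xyz":[-18.3,-3.4,-2.9],"delta_rot":[0,0,-0.84]},{"hand":1,"xyz":[-21,-3.9,-2.9],"delta_rot":[0,0,-0.96]},{"hand":1,"xyz":[-23.6,-4.4,-2.9],"delta_rot":[0,0,-1.08]},{"hand":1,"xyz":[-26.2,-4.9,-2.9],"delta_rot":[0,0,-1.2]},{"hand":1,"xyz":[-28.8,-5.4,-2.9],"delta_rot":[0,0,-1.32]},{"hand":1,"xyz":[-31.5,-5.8,-2.9],"delta_rot":[0,0,-1.44]}])

```text
clock: 3.93
position: [645.0, -235.0, 230.1]
ee_rot: [-0.127, 0.992, -0.0, 0.0]
contact_force: [0.0, 0.6, -0.6]
gripper_width: 85.7
```

>>> apply_moves(steps=[{"hand":1,"xyz":[0,0,0],"delta_rot":[0,0,-0.12]},{"hand":1,"xyz":[0,0,0],"delta_rot":[0,0,-0.24]},{"hand":1,"xyz":[0,0,0],"delta_rot":[0,0,-0.36]},{"hand":1,"xyz":[0,0,0],"delta_rot":[0,0,-0.48]},{"hand":1,"xyz":[0,0,0],"delta_rot":[0,0,-0.6]},{"hand":1,"xyz":[0,0,0],"delta_rot":[0,0,-0.72]},{"hand":1,"xyz":[0,0,0],"delta_rot":[0,0,-0.84]},{"hand":1,"xyz":[0,0,0],"delta_rot":[0,0,-0.96]},{"hand":1,"xyz":[0,0,0],"delta_rot":[0,0,-1.08]},{"hand":1,"xyz":[0,0,0],"delta_rot":[0,0,-1.2]},{"hand":1,"xyz":[0,0,0],"delta_rot":[0,0,-1.32]},{"hand":1,"xyz":[0,0,0],"delta_rot":[0,0,-1.44]}])

```text
clock: 4.93
position: [645.0, -233.7, 229.9]
ee_rot: [0.749, -0.662, 0.0, -0.0]
contact_force: [0.2, 0.1, -0.1]
gripper_width: 85.2
```

>>> apply_moves(steps=[{"hand":1,"xyz":[0,0,0],"delta_rot":[0,0,-0.12]},{"hand":1,"xyz":[0,0,0],"delta_rot":[0,0,-0.126]},{"hand":1,"xyz":[0,0,0],"delta_rot":[0,0,-0.126]}])

```text
clock: 5.18
position: [645.3, -233.5, 229.8]
ee_rot: [0.787, -0.617, 0.0, -0.0]
contact_force: [0.4, -0.1, 0.5]
gripper_width: 85.4
```

```bash
cat >> h.py <<'E'
def tyaw(s):
    x=R.from_quat(s["ee_rot"]).as_matrix()[:,0]; return np.arctan2(x[1],x[0])
def st():
    s=telemetry.read_state(); print("t",s["clock"],"pos",np.round(s["position"],1),"yaw",round(tyaw(s),4),"q6",round(s["joints"][5],3),"z",R.from_quat(s["ee_rot"]).as_matrix()[:,2].round(4),"F",np.round(s["contact_force"],1),"M",np.round(s["wrist_torque"],2),"w",round(s["gripper_width"],1)); return s
E
python3 - <<'E'
from h import *
p=get_image("wrist"); cv2.imwrite("pics/w2.png",p["frame"])
s=st()
m=hsvmask(p,(105,120,40),(130,255,255))
n,L,S,C=cv2.connectedComponentsWithStats(m.astype(np.uint8)); print(S[1:],C[1:])
i=1+np.argmax(S[1:,4]); mm=(L==i).astype(np.float32)
print(fitbox([p],[mm],[645,-234,24],105))
for f in(nets.recognise,nets.pinpoint):
    print([(np.round(d["xyz"],1),round(d["confidence"],2)) for d in f(p,"blade_key")])
E
```

```text
t 5.2333 pos [ 645.3 -233.3  229.7] yaw -1.3292 q6 1.924 z [ 4.e-04 -0.e+00 -1.e+00] F [-0.1  0.   0.1] M [-0.03 -0.03 -0.03] w 85.3
[[ 618    0   22   19  354]
 [ 599   33   36   26  678]
 [ 309  148   21   92 1556]] [[628.79096045   8.29378531]
 [617.25073746  45.83923304]
 [319.64524422 192.58033419]]
(array([ 646.00248606, -233.57208312,   29.58152946]), np.float64(303.0))
[(array([ 648.6, -231.6,  117.9]), 0.91)]
[(array([ 645.3, -231.5,    8.5]), 0.65)]
```

View pics/w2.png

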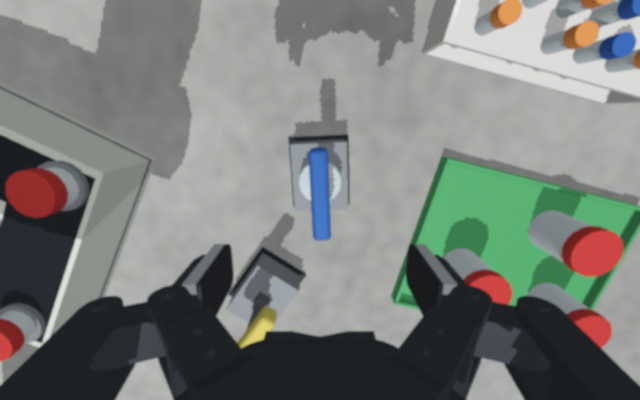

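```bash
python3 - <<'E'
from h import *
p=get_image("wrist")
print(p["origin"])
m=hsvmask(p,(100,100,30),(135,255,255)); m[:140]=0;m[250:]=0;m[:,:300]=0;m[:,340:]=0
for z in(105,116):
    X=toz(p,np.argwhere(m)[:,::-1],z)[:,:2]; c=X.mean(0); w,v=np.linalg.eigh(np.cov((X-c).T)); d=v[:,1]
    print(m.sum(),c,np.arctan2(d[1],d[0]),np.sqrt(12*w))
for y0 in (10,20,30,40): print(fitbox([p],[m.astype(np.float32)],[645,-234,y0],105))
for r in range(150,240,10): print(r,np.nonzero(m[r])[0][[0,-1]])
E
```

```text
[ 713.54298026 -215.74792428  350.30312973]
1609 [ 647.89193255 -232.65731699] -2.858720638049032 [15.29375956 82.19376179]
1609 [ 650.83588816 -231.89905793] -2.858720638049032 [14.6079495 78.5079899]
(array([ 646.28268861, -233.30118531,   28.66109777]), np.float64(254.5))
(array([ 646.29173847, -232.93654483,   27.775812  ]), np.float64(254.375))
(array([ 646.36523772, -233.25599631,   28.6849824 ]), np.float64(254.5625))
(array([ 646.20221517, -233.16419248,   28.36822264]), np.float64(253.8125))
150 [311 326]
160 [309 328]
170 [311 328]
180 [311 328]
190 [312 328]
200 [312 328]
210 [312 329]
220 [313 329]
230 [314 329]
```

>>> apply_moves(steps=[{"hand":1,"xyz":[0,-0.1,3.5],"delta_rot":[0,0,-0.041]},{"hand":1,"xyz":[0,-0.1,7],"delta_rot":[0,0,-0.041]},{"hand":1,"xyz":[0,-0.1,10],"delta_rot":[0,0,-0.041]},{"hand":1,"xyz":[0,-0.1,12.2],"delta_rot":[0,0,-0.041]},{"hand":1,"xyz":[0,-0.1,12.2],"delta_rot":[0,0,-0.041]},{"hand":1,"xyz":[0,-0.1,12.2],"delta_rot":[0,0,-0.041]}])

```text
clock: 5.88
position: [646.3, -232.6, 106.4]
ee_rot: [0.801, -0.599, -0.001, 0.001]
contact_force: [1.1, -0.2, 1.1]
gripper_width: 85.5
```

>>> apply_moves(steps=[{"hand":0,"xyz":[0,0,0],"delta_rot":[0,0,0]},{"hand":0,"xyz":[0,0,0],"delta_rot":[0,0,0]},{"hand":0,"xyz":[0,0,0],"delta_rot":[0,0,0]},{"hand":0,"xyz":[0,0,0],"delta_rot":[0,0,0]},{"hand":0,"xyz":[0,0,0],"delta_rot":[0,0,0]},{"hand":0,"xyz":[0,0,0],"delta_rot":[0,0,0]},{"hand":0,"xyz":[0,0,0],"delta_rot":[0,0,0]},{"hand":0,"xyz":[0,0,0],"delta_rot":[0,0,0]},{"hand":0,"xyz":[0,0,0],"delta_rot":[0,0,0]},{"hand":0,"xyz":[0,0,0],"delta_rot":[0,0,0]}])

```text
clock: 6.72
position: [647.2, -232.7, 108.2]
ee_rot: [0.801, -0.599, 0.001, -0.0]
contact_force: [-0.7, 0.1, 5.6]
gripper_width: 15.4
```

```bash
python3 - <<'E'
from h import *
s=st()
p=get_image("wrist"); cv2.imwrite("pics/w3.png",p["frame"])
E
```

```text
t 6.7167 pos [ 647.2 -232.7  108.2] yaw -1.2843 q6 1.968 z [ 1.3e-03 -6.0e-04 -1.0e+00] F [-0.7  0.1  5.6] M [ 0.11  0.15 -0.01] w 15.4
```

View pics/w3.png

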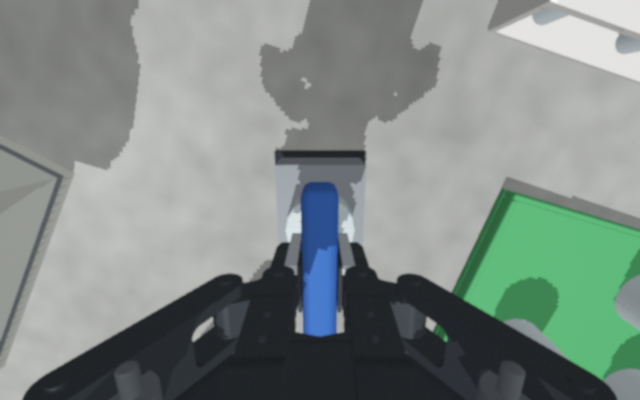

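>>> apply_moves(steps=[{"hand":0,"xyz":[0,0,-1],"delta_rot":[0,0,0]},{"hand":0,"xyz":[0,0,-2.5],"delta_rot":[0,0,0]},{"hand":0,"xyz":[0,0,-4.5],"delta_rot":[0,0,0]},{"hand":0,"xyz":[0,0,-7],"delta_rot":[0,0,0]},{"hand":0,"xyz":[0,0,-10],"delta_rot":[0,0,0]},{"hand":0,"xyz":[0,0,-13],"delta_rot":[0,0,0]},{"hand":0,"xyz":[0,0,-15],"delta_rot":[0,0,0]},{"hand":0,"xyz":[0,0,-15],"delta_rot":[0,0,0]},{"hand":0,"xyz":[0,0,-15],"delta_rot":[0,0,0]}])

```text
clock: 7.52
position: [646.5, -232.2, 257.5]
ee_rot: [0.801, -0.599, -0.0, -0.001]
contact_force: [-1.0, -0.4, -2.7]
gripper_width: 15.3
```

```bash
python3 - <<'E'
from h import *
s=st()
print(rel(s["position"],tyaw(s),[532.5,84,256],-0.347-np.pi/2))
for n in("scene","side","wrist"):
    p=get_image(n); cv2.imwrite(f"pics/{n}4.png",p["frame"])
E
```

```text
t 7.5167 pos [ 646.5 -232.2  257.5] yaw -1.285 q6 1.968 z [ 7.0e-04  1.2e-03 -1.0e+00] F [-1.  -0.4 -2.7] M [ 0.07  0.09 -0.  ] w 15.3
(array([-33.55,   2.03,   0.15]), np.float64(0.633))
```

View pics/scene4.png

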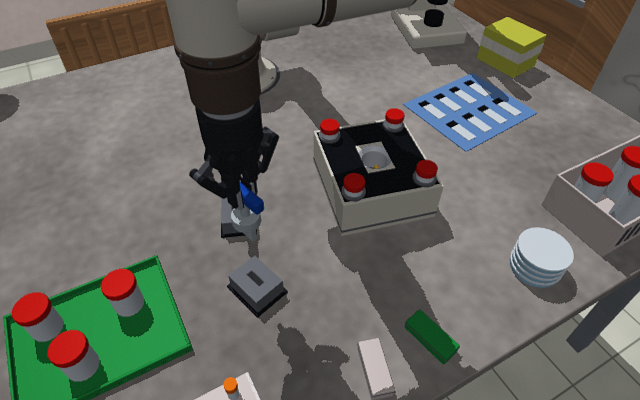

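>>> apply_moves(steps=[{"hand":0,"xyz":[-2,0.1,0],"delta_rot":[0,0,0.05]},{"hand":0,"xyz":[-5,0.3,0],"delta_rot":[0,0,0.1]},{"hand":0,"xyz":[-8.4,0.5,0],"delta_rot":[0,0,0.16]},{"hand":0,"xyz":[-12,0.7,0],"delta_rot":[0,0,0.23]},{"hand":0,"xyz":[-15.6,0.9,0],"delta_rot":[0,0,0.3]},{"hand":0,"xyz":[-19.2,1.1,0],"delta_rot":[0,0,0.37]},{"hand":0,"xyz":[-22.8,1.4,0],"delta_rot":[0,0,0.44]},{"hand":0,"xyz":[-26.4,1.6,0],"delta_rot":[0,0,0.51]},{"hand":0,"xyz":[-29.5,1.8,0],"delta_rot":[0,0,0.57]},{"hand":0,"xyz":[-32,1.9,0],"delta_rot":[0,0,0.61]},{"hand":0,"xyz":[-33.3,2,0],"delta_rot":[0,0,0.633]},{"hand":0,"xyz":[-33.6,2,0],"delta_rot":[0,0,0.633]}])

```text
clock: 8.67
position: [531.1, 86.0, 255.7]
ee_rot: [-0.575, 0.818, 0.001, -0.002]
contact_force: [-0.5, -0.8, -2.2]
gripper_width: 15.8
```

>>> apply_moves(steps=[{"hand":0,"xyz":[0,0,0],"delta_rot":[0,0,0]},{"hand":0,"xyz":[0,0,0],"delta_rot":[0,0,0]}])

```text
clock: 8.83
position: [532.4, 83.7, 256.4]
ee_rot: [-0.575, 0.818, 0.0, -0.001]
contact_force: [0.1, -0.5, -1.2]
gripper_width: 15.2
```

```bash
python3 - <<'E'
from h import *
s=st()
for n in("scene","side","wrist"):
    p=get_image(n); cv2.imwrite(f"pics/{n}5.png",p["frame"])
    print(n,[(np.round(d["xyz"],1),round(d["confidence"],2)) for d in nets.pinpoint(p,"blade_key")])
    if n!="wrist":
        # expected points of a straight key: foot, collar centre, bar centre, bar ends
        fz=s["position"][2]-102; x,y=s["position"][:2]
        for nm,z in(("foot",0),("collar",45),("bar",99)):
            print(nm,proj(p,[x,y,fz+z]).round(1))
        for nm,z in(("well",90),): print(nm,proj(p,[532.5,84,90]).round(1))
        u,v=proj(p,[x,y,fz+45])[0].astype(int)
        cv2.imwrite(f"pics/{n}5c.png",cv2.resize(p["frame"][max(0,v-70):v+70,u-80:u+80],None,fx=4.5,fy=4.5,interpolation=cv2.INTER_CUBIC)); print("crop org",u-80,max(0,v-70))
E
```

```text
t 8.8333 pos [532.4  83.7 256.4] yaw -1.9173 q6 0.767 z [-1.9e-03 -9.0e-04 -1.0e+00] F [ 0.1 -0.5 -1.2] M [-0.02 -0.03 -0.06] w 15.2
scene [(array([530.6,  83.1, 153.4]), 0.84)]
foot [[377.7 132.5]]
collar [[380.1 113.9]]
bar [[383.1  89.6]]
well [[374.8 156.9]]
crop org 300 43
side []
foot [[329.4 228.1]]
collar [[329. 211.]]
bar [[328.4 188. ]]
well [[329.9 249.9]]
crop org 248 141
wrist []
```

View pics/scene5c.png

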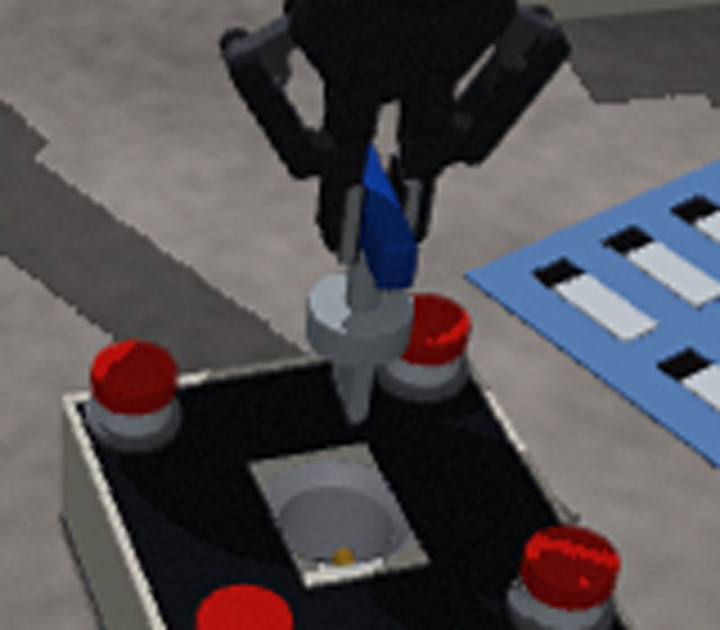

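View pics/side5c.png

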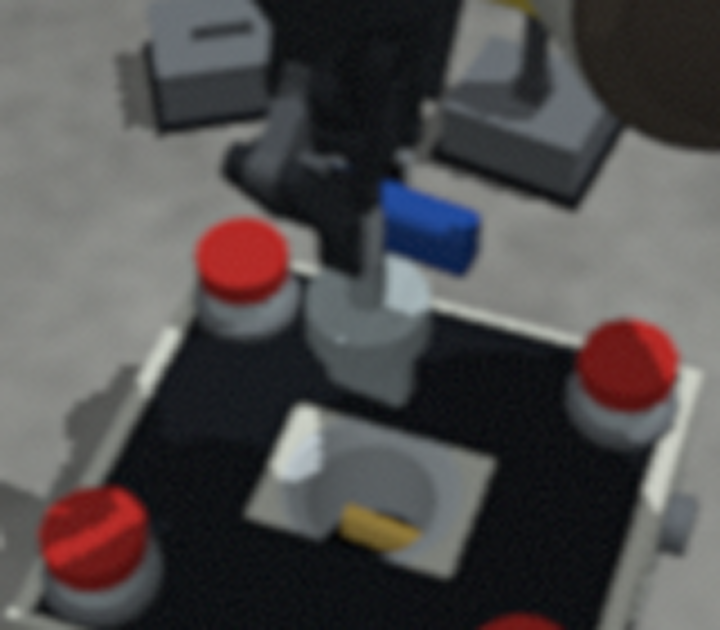

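View pics/wrist5.png

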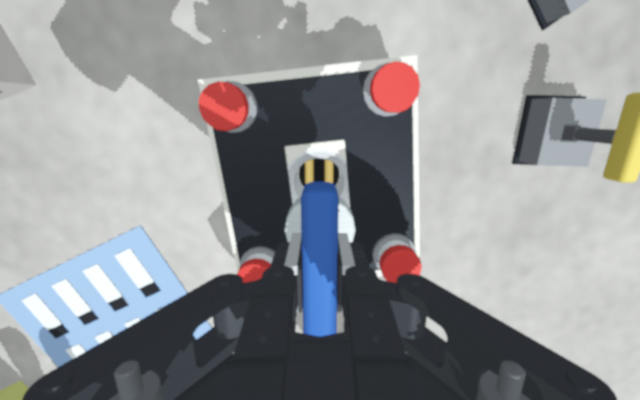

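>>> apply_moves(steps=[{"hand":0,"xyz":[0,0,2],"delta_rot":[0,0,0]},{"hand":0,"xyz":[0,0,4],"delta_rot":[0,0,0]},{"hand":0,"xyz":[0,0,6],"delta_rot":[0,0,0]},{"hand":0,"xyz":[0,0,8],"delta_rot":[0,0,0]},{"hand":0,"xyz":[0,0,9],"delta_rot":[0,0,0]},{"hand":0,"xyz":[0,0,9.4],"delta_rot":[0,0,0]},{"hand":0,"xyz":[0,0,9.4],"delta_rot":[0,0,0]},{"hand":0,"xyz":[0,0,9.4],"delta_rot":[0,0,0]}])

```text
clock: 9.8
position: [533.5, 84.2, 164.2]
ee_rot: [-0.575, 0.818, -0.0, 0.001]
contact_force: [0.0, 0.4, -2.9]
gripper_width: 14.9
```

```bash
python3 - <<'E'
from h import *
s=st()
E
```

```text
t 9.8 pos [533.5  84.2 164.2] yaw -1.9174 q6 0.767 z [ 1.7e-03  3.0e-04 -1.0e+00] F [ 0.   0.4 -2.9] M [ 0.06 -0.04 -0.04] w 14.9
```

>>> apply_moves(steps=[{"hand":0,"xyz":[0,0,0.5],"delta_rot":[0,0,0]},{"hand":0,"xyz":[0,0,1.0],"delta_rot":[0,0,0]},{"hand":0,"xyz":[0,0,1.4],"delta_rot":[0,0,0]},{"hand":0,"xyz":[0,0,1.4],"delta_rot":[0,0,0]},{"hand":0,"xyz":[0,0,1.4],"delta_rot":[0,0,0]}])

```text
clock: 10.22
position: [532.5, 84.0, 149.1]
ee_rot: [-0.575, 0.818, 0.0, -0.0]
contact_force: [-0.4, 0.8, -1.9]
gripper_width: 14.9
```

```bash
python3 - <<'E'
from h import *
s=st()
E
```

```text
t 10.2167 pos [532.5  84.  149.1] yaw -1.9175 q6 0.767 z [-5.e-04 -3.e-04 -1.e+00] F [-0.4  0.8 -1.9] M [-0.05 -0.01  0.02] w 14.9
```

No contact; foot ~47, i.e. below the lug tops already.

>>> apply_moves(steps=[{"hand":0,"xyz":[0,0,0.4],"delta_rot":[0,0,0]},{"hand":0,"xyz":[0,0,0.8],"delta_rot":[0,0,0]},{"hand":0,"xyz":[0,0,1.0],"delta_rot":[0,0,0]},{"hand":0,"xyz":[0,0,1.0],"delta_rot":[0,0,0]},{"hand":0,"xyz":[0,0,1.0],"delta_rot":[0,0,0]}])

```text
clock: 10.63
position: [532.6, 84.1, 139.1]
ee_rot: [-0.575, 0.818, 0.0, -0.0]
contact_force: [1.3, 0.4, -2.5]
gripper_width: 15.2
```

```bash
python3 - <<'E'
from h import *
s=st()
E
```

```text
t 10.6333 pos [532.6  84.1 139.1] yaw -1.9175 q6 0.767 z [-4.e-04 -3.e-04 -1.e+00] F [ 1.3  0.4 -2.5] M [0.06 0.   0.03] w 15.2
```

Small steps to touch the floor.

>>> apply_moves(steps=[{"hand":0,"xyz":[0,0,0.1],"delta_rot":[0,0,0]},{"hand":0,"xyz":[0,0,0.2],"delta_rot":[0,0,0]},{"hand":0,"xyz":[0,0,0.2],"delta_rot":[0,0,0]}])

```text
clock: 10.88
position: [533.1, 84.2, 138.2]
ee_rot: [-0.575, 0.818, -0.0, 0.0]
contact_force: [-0.3, -0.5, 3.2]
gripper_width: 15.0
```

```bash
python3 - <<'E'
from h import *
s=st()
E
```

```text
t 10.8833 pos [533.1  84.2 138.2] yaw -1.9172 q6 0.767 z [ 0.0011  0.     -1.    ] F [-0.3 -0.5  3.2] M [-0.09  0.4  -0.01] w 15.0
```

>>> apply_moves(steps=[{"hand":0,"xyz":[0,0,0.05],"delta_rot":[0,0,0]},{"hand":0,"xyz":[0,0,0.05],"delta_rot":[0,0,0.07]},{"hand":0,"xyz":[0,0,0.05],"delta_rot":[0,0,0.14]},{"hand":0,"xyz":[0,0,0.05],"delta_rot":[0,0,0.21]},{"hand":0,"xyz":[0,0,0.05],"delta_rot":[0,0,0.28]},{"hand":0,"xyz":[0,0,0.05],"delta_rot":[0,0,0.35]},{"hand":0,"xyz":[0,0,0.05],"delta_rot":[0,0,0.42]},{"hand":0,"xyz":[0,0,0.05],"delta_rot":[0,0,0.49]},{"hand":0,"xyz":[0,0,0.05],"delta_rot":[0,0,0.56]},{"hand":0,"xyz":[0,0,0.05],"delta_rot":[0,0,0.63]},{"hand":0,"xyz":[0,0,0.05],"delta_rot":[0,0,0.7]},{"hand":0,"xyz":[0,0,0.05],"delta_rot":[0,0,0.7]}])

```text
clock: 11.88
position: [533.4, 83.9, 138.2]
ee_rot: [-0.258, 0.966, -0.0, 0.001]
contact_force: [-1.8, -0.5, 4.5]
gripper_width: 15.2
```

```bash
python3 - <<'E'
from h import *
s=st()
E
```

```text
t 11.8833 pos [533.4  83.9 138.2] yaw -2.6191 q6 0.064 z [ 1.9e-03 -4.0e-04 -1.0e+00] F [-1.8 -0.5  4.5] M [-0.5   0.42  0.03] w 15.2
```

>>> apply_moves(steps=[{"hand":0,"xyz":[0,0,0],"delta_rot":[0,0,0.06]},{"hand":0,"xyz":[0,0,0],"delta_rot":[0,0,0.12]},{"hand":0,"xyz":[0,0,0],"delta_rot":[0,0,0.18]},{"hand":0,"xyz":[0,0,0],"delta_rot":[0,0,0.24]},{"hand":0,"xyz":[0,0,0],"delta_rot":[0,0,0.3]},{"hand":0,"xyz":[0,0,0],"delta_rot":[0,0,0.36]},{"hand":0,"xyz":[0,0,0],"delta_rot":[0,0,0.36]}])

```text
clock: 12.47
position: [533.3, 83.8, 138.1]
ee_rot: [-0.081, 0.997, -0.0, 0.001]
contact_force: [-0.8, -1.3, 4.9]
gripper_width: 15.1
```

```bash
python3 - <<'E'
from h import *
s=st()
E
```

```text
t 12.4667 pos [533.3  83.8 138.1] yaw -2.9788 q6 -0.295 z [ 1.6e-03 -6.0e-04 -1.0e+00] F [-0.8 -1.3  4.9] M [-0.59  0.41  0.02] w 15.1
```

>>> apply_moves(steps=[{"hand":0,"xyz":[0,0,0],"delta_rot":[0,0,0.05]},{"hand":0,"xyz":[0,0,0],"delta_rot":[0,0,0.1]},{"hand":0,"xyz":[0,0,0],"delta_rot":[0,0,0.1]}])

```text
clock: 12.72
position: [533.2, 83.8, 138.1]
ee_rot: [-0.032, 1.0, -0.0, 0.001]
contact_force: [-1.2, -1.7, 6.2]
gripper_width: 15.2
```

```bash
python3 - <<'E'
from h import *
s=st()
p=get_image("wrist"); cv2.imwrite("pics/w6.png",p["frame"])
E
```

```text
t 12.7167 pos [533.2  83.8 138.1] yaw -3.0784 q6 -0.395 z [ 1.6e-03 -6.0e-04 -1.0e+00] F [-1.2 -1.7  6.2] M [-0.56  0.49 -0.  ] w 15.2
```

View pics/w6.png

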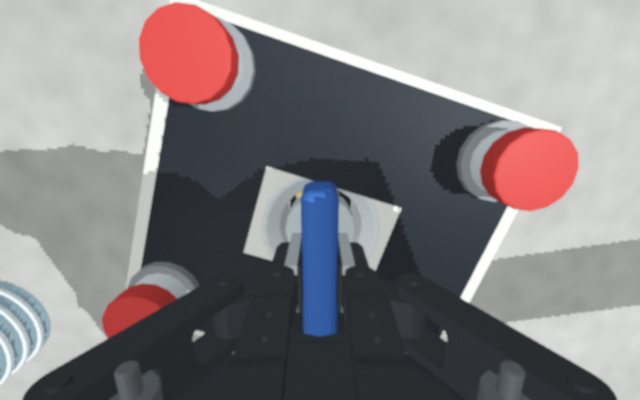

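>>> apply_moves(steps=[{"hand":0,"xyz":[0,0,0],"delta_rot":[0,0,0.05]},{"hand":0,"xyz":[0,0,0],"delta_rot":[0,0,0.1]},{"hand":0,"xyz":[0,0,0],"delta_rot":[0,0,0.1]}])

```text
clock: 13.02
position: [533.2, 83.8, 138.1]
ee_rot: [0.018, 1.0, -0.0, 0.001]
contact_force: [-2.0, -1.6, 5.6]
gripper_width: 15.2
```

```bash
python3 - <<'E'
from h import *
s=st()
E
```

```text
t 13.0167 pos [533.2  83.8 138.1] yaw 3.1048 q6 -0.495 z [ 1.5e-03 -7.0e-04 -1.0e+00] F [-2.  -1.6  5.6] M [-0.6   0.52 -0.03] w 15.2
```

>>> apply_moves(steps=[{"hand":0,"xyz":[0,0,0],"delta_rot":[0,0,0.05]},{"hand":0,"xyz":[0,0,0],"delta_rot":[0,0,0.1]},{"hand":0,"xyz":[0,0,0],"delta_rot":[0,0,0.1]}])

```text
clock: 13.27
position: [533.2, 83.8, 138.1]
ee_rot: [0.068, 0.998, -0.0, 0.001]
contact_force: [-1.0, -1.6, 6.4]
gripper_width: 15.2
```

```bash
python3 - <<'E'
from h import *
s=st()
E
```

```text
t 13.2667 pos [533.2  83.8 138.1] yaw 3.006 q6 -0.594 z [ 1.4e-03 -9.0e-04 -1.0e+00] F [-1.  -1.6  6.4] M [-0.52  0.54  0.29] w 15.2
```

>>> apply_moves(steps=[{"hand":0,"xyz":[0,0,0],"delta_rot":[0,0,0.03]},{"hand":0,"xyz":[0,0,0],"delta_rot":[0,0,0.06]},{"hand":0,"xyz":[0,0,0],"delta_rot":[0,0,0.06]}])

```text
clock: 13.52
position: [533.2, 83.9, 138.2]
ee_rot: [0.096, 0.995, -0.001, 0.001]
contact_force: [-1.9, -0.3, 5.8]
gripper_width: 15.3
```

```bash
python3 - <<'E'
from h import *
s=st()
E
```

```text
t 13.5167 pos [533.2  83.9 138.2] yaw 2.9498 q6 -0.651 z [ 0.0015 -0.0014 -1.    ] F [-1.9 -0.3  5.8] M [-0.4   0.66  1.  ] w 15.3
```

>>> apply_moves(steps=[{"hand":0,"xyz":[0,0,0],"delta_rot":[0,0,0.03]},{"hand":0,"xyz":[0,0,0],"delta_rot":[0,0,0.06]},{"hand":0,"xyz":[0,0,0],"delta_rot":[0,0,0.06]}])

```text
clock: 13.77
position: [533.3, 84.0, 138.2]
ee_rot: [0.124, 0.992, -0.001, 0.001]
contact_force: [-1.7, -1.1, 5.5]
gripper_width: 15.0
```

```bash
python3 - <<'E'
from h import *
s=st()
p=get_image("wrist"); cv2.imwrite("pics/w7.png",p["frame"])
E
```

```text
t 13.7667 pos [533.3  84.  138.2] yaw 2.8932 q6 -0.709 z [ 0.0017 -0.002  -1.    ] F [-1.7 -1.1  5.5] M [-0.34  0.69  1.74] w 15.0
```

View pics/w7.png

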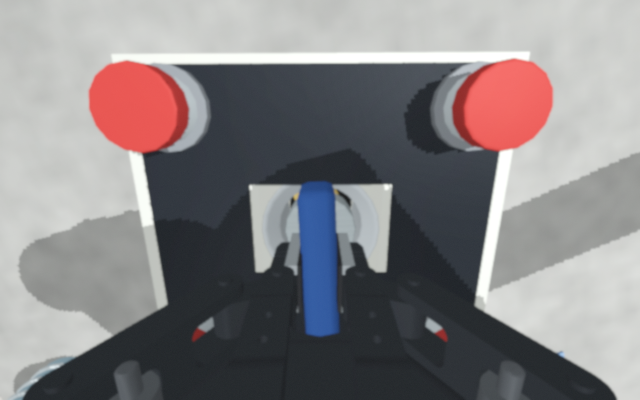

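>>> apply_moves(steps=[{"hand":0,"xyz":[0,0,-0.1],"delta_rot":[0,0,-0.06]},{"hand":0,"xyz":[0,0,-0.1],"delta_rot":[0,0,-0.11]},{"hand":0,"xyz":[0,0,-0.1],"delta_rot":[0,0,-0.11]},{"hand":0,"xyz":[0,0,-0.1],"delta_rot":[0,0,-0.11]}])

```text
clock: 14.15
position: [533.0, 84.0, 138.2]
ee_rot: [0.073, 0.997, -0.0, 0.0]
contact_force: [1.4, -1.2, 2.4]
gripper_width: 14.7
```

```bash
python3 - <<'E'
from h import *
s=st()
E
```

```text
t 14.15 pos [533.   84.  138.2] yaw 2.9956 q6 -0.604 z [ 8.e-04 -3.e-04 -1.e+00] F [ 1.4 -1.2  2.4] M [-0.5   0.06  0.41] w 14.7
```

>>> apply_moves(steps=[{"hand":0.2,"xyz":[0,0,0],"delta_rot":[0,0,0]},{"hand":0.4,"xyz":[0,0,0],"delta_rot":[0,0,0]},{"hand":0.6,"xyz":[0,0,0],"delta_rot":[0,0,0]},{"hand":0.7,"xyz":[0,0,0],"delta_rot":[0,0,0]},{"hand":0.7,"xyz":[0,0,0],"delta_rot":[0,0,0]},{"hand":0.7,"xyz":[0,0,0],"delta_rot":[0,0,0]},{"hand":0.7,"xyz":[0,0,0],"delta_rot":[0,0,0]}])

```text
clock: 14.73
position: [532.7, 84.2, 137.8]
ee_rot: [0.073, 0.997, 0.0, 0.0]
contact_force: [0.4, 0.1, 0.7]
gripper_width: 60.3
```

>>> apply_moves(steps=[{"hand":0.7,"xyz":[0,0,-1],"delta_rot":[0,0,0]},{"hand":0.7,"xyz":[0,0,-3],"delta_rot":[0,0,0]},{"hand":0.7,"xyz":[0,0,-6],"delta_rot":[0,0,0]},{"hand":0.7,"xyz":[0,0,-9],"delta_rot":[0,0,0]},{"hand":0.7,"xyz":[0,0,-12],"delta_rot":[0,0,0]},{"hand":0.7,"xyz":[0,0,-12],"delta_rot":[0,0,0]},{"hand":0.7,"xyz":[0,0,-12],"delta_rot":[0,0,0]},{"hand":0.7,"xyz":[0,0,-12],"delta_rot":[0,0,0]}])

```text
clock: 15.4
position: [532.2, 84.1, 257.9]
ee_rot: [0.073, 0.997, 0.0, -0.0]
contact_force: [-0.6, -0.4, -0.4]
gripper_width: 60.0
```

```bash
python3 - <<'E'
from h import *
s=st()
for n in("wrist","scene","side"):
    p=get_image(n); cv2.imwrite(f"pics/{n}8.png",p["frame"])
    m=hsvmask(p,(105,120,40),(130,255,255))
    if n=="wrist":
        n_,L,S,C=cv2.connectedComponentsWithStats(m.astype(np.uint8));i=1+np.argmax(S[1:,4]); print(S[i],C[i])
        X=toz(p,np.argwhere(L==i)[:,::-1],146)[:,:2]; c=X.mean(0); w,v=np.linalg.eigh(np.cov((X-c).T)); d=v[:,1]
        print(c,np.arctan2(d[1],d[0]),np.sqrt(12*w))
        print(fitbox([p],[(L==i).astype(np.float32)],[533,84,134],135))
    for l in("blade_key","lock_slot","square_key"): print(n,l,[(np.round(d["xyz"],1),round(d["confidence"],2)) for d in nets.pinpoint(p,l)])
a=cv2.imread("pics/scene8.png")[60:230,280:480];b=cv2.imread("pics/side8.png")[140:310,230:430]
cv2.imwrite("pics/c8.png",cv2.resize(np.hstack([a,b]),None,fx=2,fy=2,interpolation=cv2.INTER_CUBIC))
E
```

```text
t 15.4 pos [532.2  84.1 257.9] yaw 2.9953 q6 -0.604 z [-2.e-04  5.e-04 -1.e+00] F [-0.6 -0.4 -0.4] M [ 0.   -0.    0.02] w 60.0
[ 308  148   23   96 1719] [318.5718441  196.96858639]
[532.66356699  82.47644051] 1.4749291502513953 [15.1543083  82.03030475]
(array([532.86419835,  84.43136358, 147.45974215]), np.float64(226.3125))
wrist blade_key [(array([533.5,  85. ,  37.8]), 0.58)]
wrist lock_slot [(array([537. ,  85.5,  34.5]), 0.52)]
wrist square_key []
scene blade_key [(array([531.9,  84.8,  35.9]), 0.65)]
scene lock_slot []
scene square_key [(array([ 478.9, -199.9,    7.2]), 0.66)]
side blade_key [(array([533.1,  87.5,  37.4]), 0.94)]
side lock_slot []
side square_key []
```

View pics/c8.png

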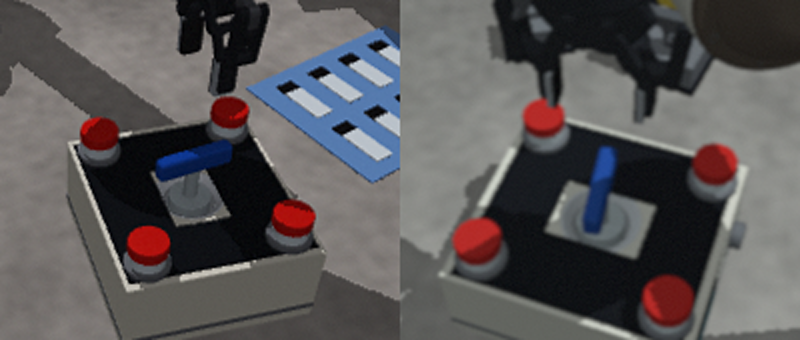

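View pics/wrist8.png

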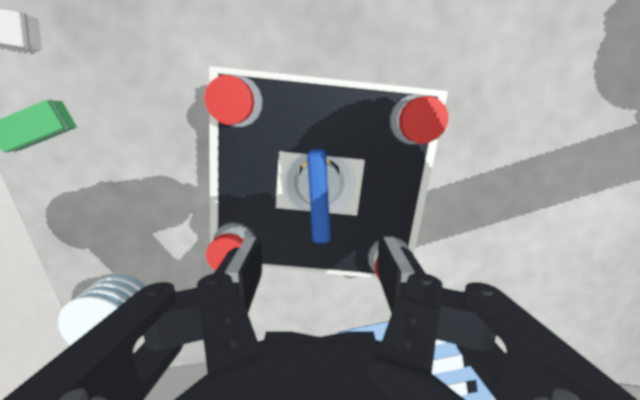

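```bash
python3 - <<'E'
from h import *
print(workorder.job_done()); st()
E
```

```text
the job is handed in; nothing more can be done
None
the job is handed in; nothing more can be done
```

The job is done and handed in at about 15.6 s. I lifted the blue key out of its stand and lowered it into the lock screw until its foot reached the slot floor. I then turned it clockwise to the stop, let go and backed off 120 mm above it.

- **Stop reached:** the turn stayed easy until about 1.36 rad of tool turn, then the resistance rose to 1.7 N m against roughly 0.08 N m of normal friction. The bar twisted slightly in the pads at the end. The key's net turn is about 1.32 rad, which fits the 1.2 rad stop plus the blade's play. I could not see the lug angle to confirm the screw's position directly.
- **Key seated:** after release it stands upright with its collar level with the rim. The last pictures put its foot within 2 mm of the slot height.
- **Mixer:** it did not rotate.
- **Yellow key:** it is still in its stand, at the same place within about 1 mm.
- **Disagreement:** the wrist box-fit read the key's yaw as 1.4746 rad, matching the axis fit of 1.4749, but its silhouette fit was loose. One network reading of the key's position (side camera) was about 3 mm off the others.

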